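# Close the cold-brew jug: strainer disk in, screw ring on

### The arm

A 6-joint arm with a two-finger parallel gripper is mounted at the origin on a cart in front of the work surface, level with it; the furniture and walls round the work are solid. World frame = base frame: x ahead of the robot, y to its left, z up, the work surface at z = 0. Lengths are in m, angles in rad, forces in N, time in s.
With the tool pointing down it reaches from about 0.25 to 0.725 m from the base axis. Payload 9.7 kg.
Tool frame: the origin (TCP) lies at the very end of the fingers, on their centre line; the grasp point (between the pads) lies bot.pinch_z behind it (bot.pinch_z is the distance from the TCP to the grasp point, in m); z points along the fingers, y is the direction in which the jaws open and shut (so a half turn about z gives the same grasp; the last joint's range is limited). The gripper opens to 85 mm and grips with 20 to 120 N. Pads are 22 mm wide; open, the fingers measure 114 mm over their backs; the gripper's body (76 mm by 85 mm) begins 54 mm behind the grasp point. The pads swing forward as they close: fully open they stand 13 mm farther back than shut.
Start: joints at [-1.242, 0.087, 0.176, 1.66, 0, 1.571], TCP at [0.178, -0.521, 0.231] pointing down, gripper open.
Joint ranges: [-3.13, 3.13], [-0.85, 1.81], [-1.15, 1.24], [-2.2, 2.28], [-1.44, 1.52], [-3.14, 3.14]. Speed limits (rad/s): [2.22, 2.22, 2.57, 3.14, 3.14, 3.14].

### API

Orientations are given as a rotation vector (axis times angle).
In Python, from station import sensors, vision, job, bot gives the robot as it stands.
- The arm moves only by the tool send_rows, never from a script. Its argument "increments" is a list of rows, each a list of 7 numbers: the turn, a rotation vector about the world's x, y, z in degrees, then the shift along the world's x, y, z in m, then the closure, from -1 (fully open) to 1 (shut). A call has exactly 5 rows; each row is the pose to reach, as a shift and turn from the pose commanded when the call began; what a row does not reach only later rows make up. A row lasts 1/8 s, in which the tool goes at most 62.5 mm and 10.7 degrees, less where a joint would pass 70% of its speed; a pose out of reach is approached as far as the arm can. A call with a gripper value outside its range is refused whole. The fingers move at their own pace and stop on an object; "squeeze" is the grip in N (left out, the last holds). Time passes only in rows, so rows that repeat a pose let the fingers close, or fill a call up. It gives the time, the measured TCP pose, the force and the opening at its end, in the units of the state.
- sensors.get_obs(): the state, without advancing time (a new reading comes with each control period).
- vision.get_image(name): name is "scene" or "side" or "wrist"; returns (picture, depth): 384x512x3 uint8, red, green, blue; 384x512 float32, m along the optical axis (not along the pixel's ray), 0 where there is no reading.
- vision.calibration(name): a dict with "vfov" (degrees; the focal length in pixels is half the picture's height over the tangent of half this angle, whatever the lens; pixels are square), "cx", "cy" (the principal point, pixels), "D" ([k1, k2, p1, p2, k3] as OpenCV has them; the pictures are not rectified), "R" (3x3) and "t" (3): a world point X has camera coordinates R X + t; the wrist camera has in their place "mount" (4x4, takes a point from camera to tool coordinates, whose origin is the TCP and whose axes are the flange's). Camera axes: x right, y down, z forward; pixel columns grow to the right and rows downward; lengths in m; the calibration is good to about 2 mm. A picture is of the moment at which its call begins: read the wrist's pose just before it. calibration takes no time and is no camera call.
- job.job_done(): hands the job in, once; it reports no verdict.
The state is a dict: "t": time; "qpos": joint angles; "joint_velocities": joint speeds; "joint_torque": joint torques, N m; "tcp_pos": TCP position; "ee_rot": TCP orientation; "force": force on the tool from outside, world axes, zero at the start; "torque": the same for the moment, N m; "width": finger opening in m.
Only numpy, scipy, OpenCV 4.12 (cv2) and the standard library are available. Lean on these libraries where they do the work, as an engineer would, in place of code of your own. Each camera call takes 0.05 s, during which the arm holds its last target. There are 200 camera calls.

### The job

Close the cold-brew jug for serving: set the round strainer with the knob into the jug's mouth so that it lies flat on its seal, then put the screw ring over it feel for where its lugs drop between the threads of the neck, and turn it clockwise until it is fully home against its stop and clamps the strainer. Work gently: do not force the ring or press hard on the strainer, do not drag the heavy jug out of place or round with the ring, and leave the other things alone. Let go of everything at the end.

Things in the scene. Friction and masses are not known exactly. Their poses are not given: they have to be found in the camera images.
- jug: Squat steel jug, about 3 kg, loose on its rubber foot. Body 140 mm across up to 80 mm height, then a shoulder, a neck 46 mm across from 105 mm up to the rim at 140 mm. Wire handle on its -x side, out to 108 mm from the axis, below 86 mm height. Origin: centre of its underside, z up. It slides or turns with the ring if forced (over 1 N m).
- jug_mouth (a point): Centre of the mouth, level with the rim, 140 mm above the jug's origin; axes as the jug's. The mouth is a recess 39 mm across; 5.5 mm below the rim lies a springy seal (20 N per mm, 2 mm travel). The strainer laid on it stands 2.5 mm proud of the rim; clamped home it lies 1.2 mm lower, under about 12 N.
- jug_neck (a point): Point on the neck's axis 12 mm below the rim, amid three like thread ramps, 120 deg apart; where they start round the neck is different each time and NOT given by any pose. Ramps stand out to 27 mm from the axis, 3 mm thick, each 76 deg long, then a 44 deg gap. Underside starts 10.9 mm below the rim, falls 2.6 mm over 56 deg CLOCKWISE, then level 12 deg to a hard stop.
- jug_grip (a point): Outermost point of the jug's wire handle, 105 mm from the jug's axis, 55 mm above its underside; shows whether the jug has been moved or turned.
- strainer: Round perforated steel strainer disk, 37 mm across, 8 mm thick, lower edge chamfered 1.5 mm, 80 g, with a knob on its centre. Origin: centre of its underside, z up. Goes into the mouth underside down with 1 mm play all round; its turn does not matter. Starts lying on the worktop left or right of the jug.
- strainer_knob (a point): Middle of the strainer's knob: upright, round, 13 mm across, from 8 to 24.5 mm above the strainer's underside (this point: 16.5 mm). Grip the strainer here.
- ring: Steel screw ring, 63 mm across, 20 mm tall, 150 g, milled outside: grip it there. Origin: centre of its underside, z up, open below (56 mm across inside). Lies flange up on the worktop on the other side of the jug from the strainer. On the strainer and not yet turned, its underside is 14.5 mm below the rim; home 16 mm. Lying wrongly on top of the ramps: only 8 to 11 mm.
- ring_lug (a point): Middle of one of the ring's three inward lugs, on the ring's +x side, 26 mm from its axis; the others 120 and 240 deg on. Lugs: at the ring's lower edge, 3 mm tall, 16 deg wide, 48.4 mm between them. They pass down only in the gaps between the neck's ramps (28 deg of each 120 lets them in); feel for it: turn the ring under a light push until it drops.
- ring_flange (a point): Centre of the underside of the ring's top flange, 17 mm above the ring's underside; flange 3 mm thick, hole 28 mm for the strainer's knob, a small raised mark over each lug. Once dropped in, the ring turns 68 to 96 deg clockwise to its stop: under 0.2 N m on the way, then a steep rise at the stop (0.3 to 0.5 N m is firm, 0.8 is forced); it sinks 1.5 mm and stays put.
- milk_pitcher: small steel milk pitcher, 89 mm tall, a bystander left of and behind the jug; origin at its underside
- jigger: steel double jigger, 45 mm wide, 92 mm tall, a bystander by the grinder, whose doser and lever hang out over the worktop there; origin at its underside
- mug: small white mug, 53 mm tall, a bystander at the left; origin at its underside
- teaspoon: steel teaspoon, 130 mm long, lying near the front edge, a bystander; origin at its underside

How it is judged:
On the way:
1. the strainer lies flat in the jug's mouth on its seal, let go, with the ring not yet on it (horizontal distance between strainer and jug_mouth below 0.002 m and z of strainer in the frame of jug_mouth between -0.0085 and -0.0045 m and angle between the z axis of strainer and the z axis of jug, either way round below 0.05 rad and contact force between the fingers and strainer below 0.1 N and distance between ring and strainer above 0.05 m), for 0.2 s.
At the end, for the whole second after the job is handed in: Strainer flat and centred (2 mm) in the mouth, underside 6.2 to 8.5 mm below the rim; ring level and centred (3 mm) on the neck, underside 15.6 to 17.5 mm below the rim, clamping the strainer with over 4 N; jug upright; all let go and still (horizontal distance between strainer and jug_mouth below 0.002 m and z of strainer in the frame of jug_mouth between -0.0085 and -0.0045 m and angle between the z axis of each of strainer, ring and the z axis of jug, either way round below 0.05 rad and z of strainer in the frame of jug_mouth below -0.0062 m and horizontal distance between ring and jug_mouth below 0.003 m and z of ring in the frame of jug_mouth between -0.0175 and -0.0156 m and contact force between ring and strainer above 4 N and angle between jug's own z axis and vertical below 0.03 rad and linear speed of each of jug, ring below 0.02 m/s); the robot touches nothing.
It fails at once if the strainer is pressed into the jug with more than 25 N (contact force between strainer and jug above 25 N).
It fails at once if the ring is forced: more than 45 N between ring and jug (contact force between ring and jug above 45 N).
It fails at once if the jug is tipped by more than 6 degrees (angle between jug's own z axis and vertical above 0.1 rad).
It fails at once if the jug is dragged or turned: it moves more than 12 mm or its handle more than 12 mm (distance of any of jug, jug_grip from where it was at the start of the episode above 0.012 m).
It fails at once if the milk pitcher, jigger, mug or teaspoon is pushed away by more than 30 mm (distance of any of milk_pitcher, jigger, mug, teaspoon from where it was at the start of the episode above 0.03 m).
It also fails if it takes over 72 s, if anything falls off the work surface, if the arm or the gripper's body presses on something with over 40 N, if the wrist force passes 120 N, or if a joint passes its speed limit or range.

## Working session

There is one attempt and no reset: what is moved stays moved. The work goes in short steps, Python scripts to look and compute and a tool call to move; the robot and the scene stay as the last step left them, time stands still between calls to the robot, and variables do not carry over. Pictures are saved under pics/ and viewed, about 8 in all and at most 12, crops included, and the job is handed in when it is done.

Besides the shell and the picture viewer there is one more tool, called after ">>>" by a JSON object that holds its "op" and its "data". send_rows: Moves the arm, as the interface text tells. Its arguments: {"type":"object","properties":{"increments":{"type":"array"},"squeeze":{"type":"number"}},"required":["increments"]}

```bash
mkdir -p pics; ls; cat > h.py <<'E'
import numpy as np, cv2
from scipy.spatial.transform import Rotation as Ro
from station import sensors, vision, job, bot
def cam(n,obs=None):
    c=vision.calibration(n); f=192/np.tan(np.radians(c['vfov'])/2)
    K=np.array([[f,0,c['cx']],[0,f,c['cy']],[0,0,1.]]); D=np.array(c['D'],float)
    if 'R' in c: R=np.array(c['R']).T; o=-R@np.array(c['t'])
    else:
        m=np.array(c['mount']); T=Ro.from_rotvec(obs['ee_rot']).as_matrix()
        R=T@m[:3,:3]; o=T@m[:3,3]+np.array(obs['tcp_pos'])
    return K,D,R,o   # R cam->world, o cam centre
def ray(cm,uv):
    K,D,R,o=cm
    p=cv2.undistortPoints(np.array(uv,float).reshape(-1,1,2),K,D).reshape(-1,2)
    return np.c_[p,np.ones(len(p))]@R.T
def onz(cm,uv,z):
    d=ray(cm,uv); o=cm[3]; return o+d*((z-o[2])/d[:,2])[:,None]
def cloud(cm,dep):
    v,u=np.mgrid[:384,:512]; d=ray(cm,np.stack([u,v],-1).reshape(-1,2))
    return (cm[3]+d*dep.reshape(-1,1)).reshape(384,512,3)
def proj(cm,X):
    K,D,R,o=cm; return cv2.projectPoints((np.array(X,float).reshape(-1,3)-o)@R,np.zeros(3),np.zeros(3),K,D)[0].reshape(-1,2)
E
python3 - <<'E'
from h import *
o=sensors.get_obs(); print({k:np.round(v,3) for k,v in o.items()}, bot.pinch_z)
ims=[]
for n in ('scene','side','wrist'):
    im,d=vision.get_image(n); np.savez(f'{n}.npz',im=im,d=d); ims.append(im)
    c=vision.calibration(n); print(n,c)
cv2.imwrite('pics/a.png',ims[0][:,:,::-1]);cv2.imwrite('pics/b.png',ims[1][:,:,::-1])
E
```

```text
pics
{'t': np.float64(0.0), 'qpos': array([-1.242,  0.087,  0.175,  1.66 , -0.   ,  1.571]), 'joint_velocities': array([ 0.001, -0.001, -0.002, -0.001, -0.   , -0.002]), 'joint_torque': array([ 4.0000e-03, -5.2038e+01,  4.6481e+01,  1.6000e-02,  0.0000e+00,
       -0.0000e+00]), 'tcp_pos': array([ 0.177, -0.52 ,  0.231]), 'ee_rot': array([-3.098, -0.514,  0.   ]), 'force': array([0.532, 0.276, 0.361]), 'torque': array([-0.063,  0.008,  0.011]), 'width': np.float64(0.085)} 0.0187
scene {'vfov': 50.84192834539239, 'cx': 256.9358149907138, 'cy': 193.3029004053893, 'D': array([-0.09348842,  0.        ,  0.        ,  0.        ,  0.        ]), 'R': array([[-0.59316525, -0.80492993, -0.01558169],
       [-0.31474662,  0.24966857, -0.91575115],
       [ 0.74100577, -0.53828748, -0.40144369]]), 't': array([0.33752359, 0.24340204, 0.74080358])}
side {'vfov': 56.388360528076404, 'cx': 251.15017577568574, 'cy': 190.14228006734245, 'D': array([-0.06940315,  0.        ,  0.        ,  0.        ,  0.        ]), 'R': array([[-0.91117438, -0.41156441,  0.0193905 ],
       [-0.18641771,  0.36983207, -0.91020474],
       [ 0.36743665, -0.83296997, -0.41370441]]), 't': array([0.4671508 , 0.17149237, 0.82505896])}
wrist {'vfov': 63.08246535194584, 'cx': 255.4721110751102, 'cy': 186.22706456795007, 'D': array([-0.08401785,  0.        ,  0.        ,  0.        ,  0.        ]), 'mount': array([[ 4.38050993e-06, -9.51263227e-01, -3.08380077e-01,
         7.94788776e-02],
       [ 9.99999894e-01, -1.37679373e-04,  4.38905897e-04,
        -1.07812134e-03],
       [-4.59972616e-04, -3.08380047e-01,  9.51263126e-01,
        -1.41514552e-01],
       [ 0.00000000e+00,  0.00000000e+00,  0.00000000e+00,
         1.00000000e+00]])}
```

View pics/a.png

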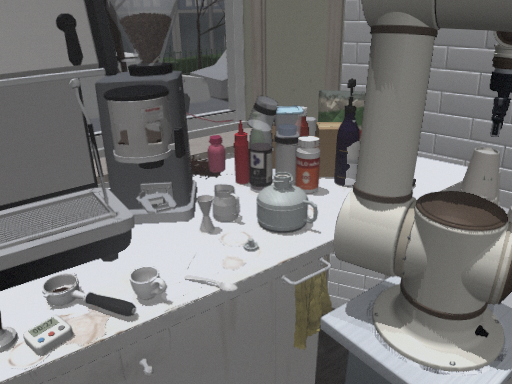

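View pics/b.png

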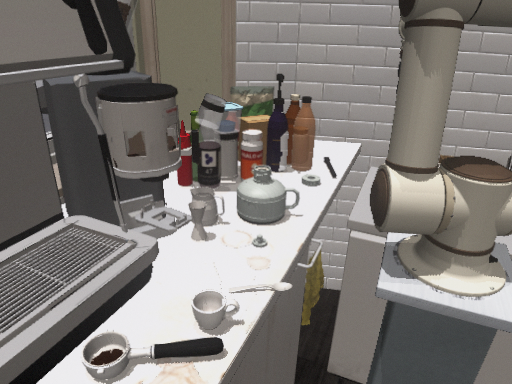

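The scene view shows the jug at (283,205), its mouth near (283,177), and the strainer at (251,244). The side view shows the jug at (262,200) with its mouth near (262,170), the strainer at (260,240) and the ring at (311,180).

```bash
python3 - <<'E'
from h import *
for n,px in (('scene',dict(str=(251,244),mouth=(283,177),pitcher=(225,205),jig=(206,215),handle=(314,213))),('side',dict(str=(260,240),mouth=(262,171),ring=(311,180),handle=(294,200),spoon=(270,288),jig=(199,220)))):
    z=np.load(n+'.npz'); cm=cam(n); P=cloud(cm,z['d'])
    print(n,'cam at',cm[3].round(3))
    for k,(u,v) in px.items():
        print(k,'depthpt',P[v,u].round(3),'onz0.01/.14',onz(cm,[(u,v)],0.14 if k=='mouth' else 0.01)[0].round(3))
    # clusters by height near
    zz=P[...,2]; X=P[...,0];Y=P[...,1]
    # jug: points within z .02-.08 around mouth
    u,v=px['mouth']; c=onz(cm,[(u,v)],0.14)[0]
    m=(np.hypot(X-c[0],Y-c[1])<.04)&(zz>.11)&(zz<.15)&(z['d']>0); Q=P[m]
    if len(Q): print('neck n',len(Q),Q.mean(0).round(4),Q.min(0).round(3),Q.max(0).round(3))
    if n=='side':
        c=onz(cm,[(311,180)],0.02)[0]
        m=(np.hypot(X-c[0],Y-c[1])<.045)&(zz>.01)&(zz<.03); Q=P[m]; print('ring',len(Q),Q.min(0).round(3),Q.max(0).round(3))
    c=onz(cm,[px['str']],0.01)[0]
    m=(np.hypot(X-c[0],Y-c[1])<.04)&(zz>.005)&(zz<.035); Q=P[m]; print('str',len(Q),Q.min(0).round(3),Q.max(0).round(3))
z=np.load('scene.npz')['im']; y=np.load('side.npz')['im']
a=cv2.resize(z[165:255,200:330],None,fx=5,fy=5,interpolation=2); b=cv2.resize(y[155:255,230:335],None,fx=5,fy=5,interpolation=2)
b=cv2.resize(b,(int(b.shape[1]*.45/.5),450)); a=a[:,:400] if 0 else cv2.resize(a,(0,0),fx=.5,fy=.5)
c=np.zeros((450,325+b.shape[1],3),np.uint8); c[:a.shape[0],:325]=a; c[:,325:]=b
cv2.imwrite('pics/c.png',c[:,:,::-1])
E
```

```text
scene cam at [-0.272  0.61   0.526]
str depthpt [0.432 0.119 0.014] onz0.01/.14 [0.437 0.115 0.01 ]
mouth depthpt [ 0.507 -0.044  0.127] onz0.01/.14 [ 0.483 -0.024  0.14 ]
pitcher depthpt [0.594 0.09  0.051] onz0.01/.14 [0.669 0.045 0.01 ]
jig depthpt [0.585 0.156 0.044] onz0.01/.14 [0.646 0.124 0.01 ]
handle depthpt [ 0.402 -0.063  0.054] onz0.01/.14 [ 0.466 -0.126  0.01 ]
neck n 257 [ 0.4913 -0.027   0.1276] [ 0.472 -0.057  0.11 ] [ 0.521 -0.006  0.14 ]
str 95 [0.42  0.098 0.005] [0.457 0.136 0.025]
side cam at [0.154 0.816 0.488]
str depthpt [0.434 0.121 0.014] onz0.01/.14 [0.437 0.115 0.01 ]
mouth depthpt [ 0.489 -0.01   0.14 ] onz0.01/.14 [ 0.489 -0.011  0.14 ]
ring depthpt [ 0.422 -0.294  0.02 ] onz0.01/.14 [ 0.428 -0.319  0.01 ]
handle depthpt [ 0.438 -0.161 -0.001] onz0.01/.14 [ 0.432 -0.14   0.01 ]
spoon depthpt [ 0.352  0.26  -0.001] onz0.01/.14 [0.348 0.272 0.01 ]
jig depthpt [0.582 0.162 0.054] onz0.01/.14 [0.625 0.095 0.01 ]
neck n 229 [ 0.4923 -0.0217  0.1266] [ 0.472 -0.051  0.11 ] [ 0.522 -0.006  0.141]
ring 114 [ 0.4   -0.338  0.01 ] [ 0.459 -0.283  0.022]
str 100 [0.419 0.097 0.005] [0.457 0.136 0.026]
```

>>> {"op": "send_rows", "data": {"increments": [[0,0,0,0.046,0.038,-0.01,-1],[0,0,0,0.092,0.076,-0.02,-1],[0,0,0,0.138,0.114,-0.03,-1],[0,0,0,0.184,0.152,-0.04,-1],[0,0,0,0.225,0.19,-0.05,-1]]}}

```text
t: 0.78
tcp_pos: [0.4039, -0.329, 0.1808]
ee_rot: [-3.099, -0.514, 0.0]
force: [0.0, -1.1, -0.5]
width: 0.0853
```

>>> {"op": "send_rows", "data": {"increments": [[0,0,0,0.025,0.02,-0.01,-1],[0,0,0,0.025,0.02,-0.01,-1],[0,0,0,0.025,0.02,-0.01,-1],[0,0,0,0.025,0.02,-0.01,-1],[0,0,0,0.025,0.02,-0.01,-1]]}}

```text
t: 1.4
tcp_pos: [0.4271, -0.3112, 0.1716]
ee_rot: [3.099, 0.512, 0.0]
force: [-0.2, 0.1, 0.1]
width: 0.0853
```

```bash
cat > look.py <<'E'
import sys
from h import *
n=sys.argv[1]
o=sensors.get_obs(); im,d=vision.get_image('wrist')
np.savez(n+'.npz',im=im,d=d,tcp_pos=o['tcp_pos'],ee_rot=o['ee_rot'])
cv2.imwrite(f'pics/{n}.png',im[:,:,::-1]); print(o['t'],o['tcp_pos'].round(4),o['ee_rot'].round(4),o['qpos'].round(2))
E
python3 look.py ring; python3 -c "
from station import bot;print([a for a in dir(bot) if a[0]!='_'])"
```

```text
1.4 [ 0.4271 -0.3112  0.1716] [3.0992e+00 5.1190e-01 5.0000e-04] [-0.63  0.02 -0.01  1.54 -0.    2.18]
['IKError', 'pinch_z']
```

View pics/ring.png

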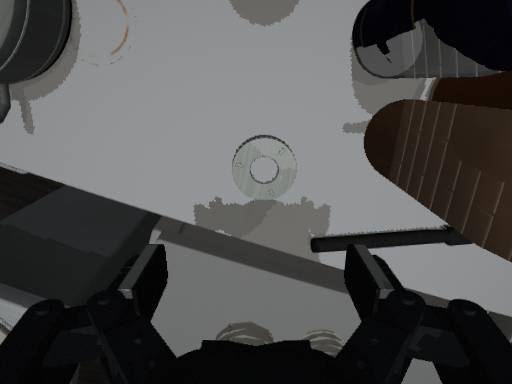

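>>> {"op": "send_rows", "data": {"increments": [[0,0,5,0.01,0.055,0.02,-1],[0,0,10,0.02,0.11,0.04,-1],[0,0,15,0.03,0.165,0.06,-1],[0,0,20,0.045,0.22,0.08,-1],[0,0,20,0.06,0.275,0.1,-1]]}}

```text
t: 2.08
tcp_pos: [0.4877, -0.0341, 0.2723]
ee_rot: [2.962, 1.045, 0.001]
force: [0.6, 0.0, 0.7]
width: 0.0856
```

>>> {"op": "send_rows", "data": {"increments": [[0,0,0,0.01,0.006,0,-1],[0,0,0,0.01,0.006,0,-1],[0,0,0,0.01,0.006,0,-1],[0,0,0,0.01,0.006,0,-1],[0,0,0,0.01,0.006,0,-1]]}}

```text
t: 2.7
tcp_pos: [0.4973, -0.0303, 0.2712]
ee_rot: [-2.964, -1.042, 0.0]
force: [-1.0, 0.4, 0.0]
width: 0.0856
```

```bash
python3 look.py jug
```

```text
2.7 [ 0.4973 -0.0303  0.2712] [-2.9636e+00 -1.0425e+00  2.0000e-04] [-0.06 -0.02  0.15  1.74 -0.    2.4 ]
```

View pics/jug.png

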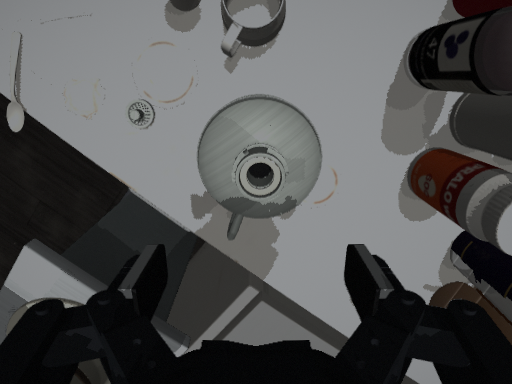

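The ring view has the ring at (264,167), with its marks near (240,165), (282,152) and (271,192). The jug view has the mouth at (260,175) with thread pieces around the neck, the handle at (235,225) and the strainer at (141,114). Next I'll take enlarged crops and measurements.

```bash
cat > m.py <<'E'
from h import *
def load(n):
    z=np.load(n+'.npz'); return z['im'],z['d'],cam('wrist',dict(ee_rot=z['ee_rot'],tcp_pos=z['tcp_pos']))
def fitc(P):
    A=np.c_[2*P[:,:2],np.ones(len(P))]; s=np.linalg.lstsq(A,(P[:,:2]**2).sum(1),rcond=None)[0]
    return s[:2],np.sqrt(s[2]+s[:2]@s[:2])
E
python3 - <<'E'
from m import *
im,d,cm=load('ring'); P=cloud(cm,d)
m=(P[...,2]>.012)&(P[...,2]<.03)&(np.hypot(P[...,0]-.429,P[...,1]+.31)<.045)
cnt=max(cv2.findContours(m.astype(np.uint8),cv2.RETR_EXTERNAL,cv2.CHAIN_APPROX_NONE)[0],key=len).reshape(-1,2)
Q=onz(cm,cnt,.02); print('ring',fitc(Q),np.median(P[m][:,2]))
for p in ((240,165),(282,152),(271,192)):
    w=onz(cm,[p],.021)[0]; v=w[:2]-fitc(Q)[0]; print('mark',w.round(4),np.hypot(*v).round(4),np.degrees(np.arctan2(v[1],v[0])).round(1))
im2,d2,cm2=load('jug'); P2=cloud(cm2,d2); z=P2[...,2]
m=(z>.136)&(z<.147)&(np.hypot(P2[...,0]-.497,P2[...,1]+.03)<.05)
cnt=max(cv2.findContours(m.astype(np.uint8),cv2.RETR_EXTERNAL,cv2.CHAIN_APPROX_NONE)[0],key=len).reshape(-1,2)
Q=onz(cm2,cnt,.14); c,r=fitc(Q); print('mouth',c,r,np.median(z[m]))
m=(z>.002)&(z<.03)&(np.hypot(P2[...,0]-.438,P2[...,1]-.117)<.04); 
print('strainer bbox ctr',P2[m].min(0)/2+P2[m].max(0)/2, 'knobtop',P2[m&(z>.021)].mean(0))
def top(im,cm,c,zz,R=.036,N=380):   # orthophoto at height zz, x up, y left
    g=np.linspace(R,-R,N); X,Y=np.meshgrid(g,g,indexing='ij')
    uv=proj(cm,np.stack([c[0]+X,c[1]+Y,0*X+zz],-1)).reshape(N,N,2).astype(np.float32)
    return cv2.remap(im,uv,None,cv2.INTER_CUBIC)
rc=fitc(onz(cm,max(cv2.findContours(((P[...,2]>.012)&(P[...,2]<.03)&(np.hypot(P[...,0]-.429,P[...,1]+.31)<.045)).astype(np.uint8),0,1)[0],key=len).reshape(-1,2),.02))[0]
cv2.imwrite('pics/d.png',np.hstack([top(im,cm,rc,.021),top(im2,cm2,c,.13)])[:,:,::-1])
E
```

```text
ring (array([ 0.43153981, -0.31764059]), np.float64(0.031216361380434772)) 0.018913071060139425
mark [ 0.4283 -0.2944  0.021 ] 0.0235 97.9
mark [ 0.4532 -0.3283  0.021 ] 0.0242 -26.1
mark [ 0.412  -0.3318  0.021 ] 0.0241 -143.9
mouth [ 0.49936617 -0.03279176] 0.022530830315867008 0.13880682724619436
strainer bbox ctr [0.43929374 0.11638869 0.01357225] knobtop [0.43922111 0.11653321 0.02297038]
```

View pics/d.png

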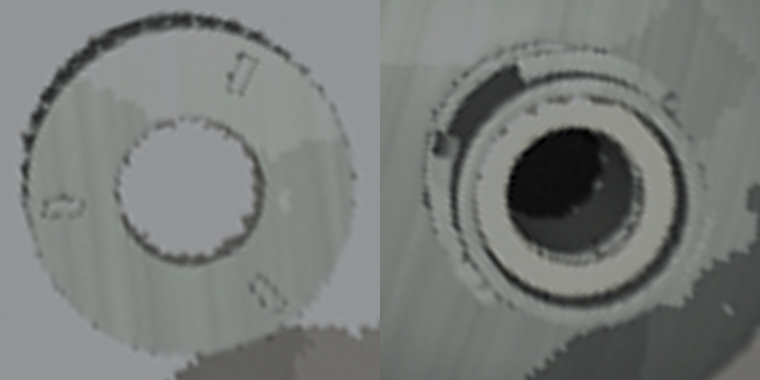

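The orthophoto is laid out x up, y left. It shows the ring marks at 98°, -24° and -143° (mod 120 ≈ 96°). The neck has a dark gap between pixel (520,75) and (445,145), about 23° to 69°, so the gap centre is about 46°. The ring must therefore turn about -50° between pickup and placing. Next, the strainer.

>>> {"op": "send_rows", "data": {"increments": [[0,0,0,-0.014,0.037,-0.025,-1],[0,0,0,-0.028,0.074,-0.05,-1],[0,0,0,-0.043,0.11,-0.08,-1],[0,0,0,-0.058,0.146,-0.115,-1],[0,0,0,-0.058,0.146,-0.115,-1]]}}

```text
t: 3.38
tcp_pos: [0.4375, 0.1176, 0.1539]
ee_rot: [-2.961, -1.048, 0.006]
force: [-0.7, 0.6, 1.1]
width: 0.0852
```

>>> {"op": "send_rows", "data": {"increments": [[0,0,0,0,0,0,-1],[0,0,0,0,0,0,-1],[0,0,0,0,0,0,-0.4],[0,0,0,0,0,0,-0.3],[0,0,0,0,0,0,-0.2]], "squeeze": 25}}

```text
t: 4.0
tcp_pos: [0.4397, 0.1163, 0.1564]
ee_rot: [-2.963, -1.044, -0.0]
force: [-0.5, 0.8, 0.6]
width: 0.0512
```

```bash
python3 look.py str; python3 - <<'E'
from m import *
im,d,cm=load('str'); P=cloud(cm,d); z=P[...,2]
n=np.hypot(P[...,0]-.439,P[...,1]-.1165)<.04
for lo,hi,h in ((.003,.03,.008),(.019,.03,.0245)):
    m=n&(z>lo)&(z<hi)
    cnt=max(cv2.findContours(m.astype(np.uint8),0,1)[0],key=len).reshape(-1,2)
    print(h,fitc(onz(cm,cnt,h)),m.sum())
print(sensors.get_obs()['width'])
E
```

```text
4.0 [0.4397 0.1163 0.1564] [-2.9631e+00 -1.0439e+00 -1.0000e-04] [ 0.26 -0.16 -0.2   1.52  0.    2.72]
0.008 (array([0.43924433, 0.11691028]), np.float64(0.018131781187340112)) 1127
0.0245 (array([0.43963093, 0.11718297]), np.float64(0.006363885512274779)) 168
0.05115879305783341
```

>>> {"op": "send_rows", "data": {"increments": [[0,0,0,0,0.0005,-0.045,-0.2],[0,0,0,0,0.0005,-0.09,-0.2],[0,0,0,0,0.0005,-0.125,-0.2],[0,0,0,0,0.0005,-0.14,-0.2],[0,0,0,0,0.0005,-0.146,-0.2]]}}

```text
t: 4.68
tcp_pos: [0.4396, 0.117, 0.0102]
ee_rot: [-2.963, -1.045, 0.0]
force: [0.0, 0.6, 0.3]
width: 0.0511
```

>>> {"op": "send_rows", "data": {"increments": [[0,0,0,0,0,0,-0.1],[0,0,0,0,0,0,0.7],[0,0,0,0,0,0,1],[0,0,0,0,0,0,1],[0,0,0,0,0,0,1]], "squeeze": 20}}

```text
t: 5.3
tcp_pos: [0.4402, 0.1172, 0.0112]
ee_rot: [2.963, 1.045, 0.002]
force: [-1.3, 0.4, 5.7]
width: 0.0121
```

>>> {"op": "send_rows", "data": {"increments": [[0,0,0,0,0,0.001,0.2],[0,0,0,0,0,0.002,0.2],[0,0,10,0,0,0.0025,0.2],[0,0,20,0,0,0.0025,0.2],[0,0,30,0,0,0.0025,0.2]]}}

```text
t: 5.92
tcp_pos: [0.4395, 0.1169, 0.0126]
ee_rot: [-2.586, -1.783, 0.001]
force: [0.6, -0.2, 0.9]
width: 0.0344
```

>>> {"op": "send_rows", "data": {"increments": [[0,0,10,0,0,0,0.2],[0,0,20,0,0,0,0.2],[0,0,30,0,0,0,0.2],[0,0,40,0,0,0,0.2],[0,0,50,0,0,0,0.2]]}}

```text
t: 6.55
tcp_pos: [0.4395, 0.1169, 0.0126]
ee_rot: [-1.59, -2.709, 0.0]
force: [0.1, 0.0, -0.5]
width: 0.0341
```

>>> {"op": "send_rows", "data": {"increments": [[0,0,10,0,0,0,0.2],[0,0,10,0,0,0,0.5],[0,0,10,0,0,0,1],[0,0,10,0,0,0,1],[0,0,10,0,0,0,1]]}}

```text
t: 7.18
tcp_pos: [0.4396, 0.117, 0.0128]
ee_rot: [-1.358, -2.833, 0.0]
force: [0.2, 1.1, 1.2]
width: 0.0117
```

```bash
python3 -c "
from h import *
o=sensors.get_obs(); print(o)"
```

```text
{'t': 7.175, 'qpos': array([ 2.60062881e-01, -1.12705214e-01, -4.45463186e-01,  1.23804477e+00,
       -5.81540228e-06,  1.15407939e+00]), 'joint_velocities': array([-1.15001004e-03,  8.74059981e-05, -3.82052280e-04, -1.04028940e-04,
        1.48547220e-03, -3.74535112e-03]), 'joint_torque': array([ 1.20180653e-02, -3.81685817e+01,  4.53820646e+01, -9.59541625e-02,
        6.80380515e-03,  2.40736903e-02]), 'tcp_pos': array([0.43958774, 0.11696769, 0.01278789]), 'ee_rot': array([-1.35801478e+00, -2.83291252e+00,  1.34902039e-05]), 'force': array([0.18951931, 1.12514442, 1.20439763]), 'torque': array([0.00788662, 0.06181689, 0.01018474]), 'width': 0.011665655486128688}
```

>>> {"op": "send_rows", "data": {"increments": [[0,0,0,0,0,0.03,1],[0,0,0,0,0,0.08,1],[0,0,0,0,0,0.135,1],[0,0,0,0.008,-0.02,0.175,1],[0,0,0,0.02,-0.05,0.18,1]], "squeeze": 30}}

```text
t: 7.8
tcp_pos: [0.4609, 0.067, 0.196]
ee_rot: [1.354, 2.831, 0.004]
force: [1.2, 0.1, -1.6]
width: 0.0111
```

>>> {"op": "send_rows", "data": {"increments": [[0,0,0,0.016,-0.04,0,1],[0,0,0,0.032,-0.08,0,1],[0,0,0,0.04,-0.0997,-0.01,1],[0,0,0,0.04,-0.0997,-0.02,1],[0,0,0,0.04,-0.0997,-0.025,1]]}}

```text
t: 8.43
tcp_pos: [0.4991, -0.0323, 0.1669]
ee_rot: [-1.356, -2.832, 0.0]
force: [0.3, 0.8, -0.5]
width: 0.011
```

```bash
python3 look.py hold; python3 - <<'E'
from h import *
t=[vision.get_image(n)[0] for n in ('scene','side')]
for n,i in zip(('scene','side'),t): print(n,proj(cam(n),[[.4995,-.0328,.14]]))
c=[]
for n,i in zip(('scene','side'),t):
    u,v=proj(cam(n),[[.4995,-.0328,.145]])[0].astype(int); c.append(cv2.resize(i[v-30:v+30,u-35:u+35],(385,330),interpolation=2))
cv2.imwrite('pics/e.png',np.hstack(c)[:,:,::-1])
E
```

```text
8.425 [ 0.4991 -0.0323  0.1669] [-1.3564e+00 -2.8322e+00  4.0000e-04] [-0.06 -0.05 -0.08  1.53  0.    0.83]
scene [[281.58015097 174.39992428]]
side [[261.48644215 167.74318163]]
```

View pics/e.png

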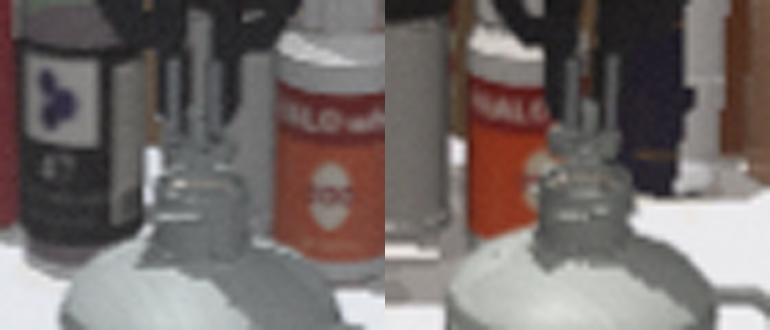

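The strainer is held over the neck and centred in both views, with the disc at (200,145) over the neck at (200,205) on the left, and (585,150) over (585,200) on the right.

>>> {"op": "send_rows", "data": {"increments": [[0,0,0,0.0003,-0.0004,-0.006,1],[0,0,0,0.0003,-0.0004,-0.011,1],[0,0,0,0.0003,-0.0004,-0.013,1],[0,0,0,0.0003,-0.0004,-0.014,1],[0,0,0,0.0003,-0.0004,-0.0145,1]]}}

```text
t: 9.2
tcp_pos: [0.4999, -0.0332, 0.1533]
ee_rot: [1.357, 2.834, -0.0]
force: [0.2, 0.4, -1.2]
width: 0.0111
```

>>> {"op": "send_rows", "data": {"increments": [[0,0,0,0,0,-0.0005,1],[0,0,0,0,0,-0.001,1],[0,0,0,0,0,-0.0015,1],[0,0,0,0,0,-0.0018,1],[0,0,0,0,0,-0.002,1]]}}

```text
t: 9.82
tcp_pos: [0.4999, -0.0332, 0.1513]
ee_rot: [-1.357, -2.834, 0.0]
force: [-0.4, -0.2, -0.0]
width: 0.0114
```

>>> {"op": "send_rows", "data": {"increments": [[0,0,0,-0.0002,0.0004,-0.0005,1],[0,0,0,-0.0002,0.0004,-0.001,1],[0,0,0,-0.0002,0.0004,-0.0015,1],[0,0,0,-0.0002,0.0004,-0.0018,1],[0,0,0,-0.0002,0.0004,-0.002,1]]}}

```text
t: 10.45
tcp_pos: [0.4995, -0.0329, 0.1492]
ee_rot: [-1.357, -2.833, 0.001]
force: [-3.1, -3.2, 1.5]
width: 0.0111
```

>>> {"op": "send_rows", "data": {"increments": [[0,0,0,0,0,-0.0004,1],[0,0,0,0,0,-0.0008,1],[0,0,0,0,0,-0.0012,1],[0,0,0,0,0,-0.0014,1],[0,0,0,0,0,-0.0015,1]]}}

```text
t: 11.08
tcp_pos: [0.4995, -0.0329, 0.1478]
ee_rot: [-1.357, -2.833, 0.001]
force: [-3.9, -4.2, 0.6]
width: 0.011
```

>>> {"op": "send_rows", "data": {"increments": [[0,0,0,-0.0003,-0.0004,0,1],[0,0,0,-0.0004,-0.0006,-0.0003,1],[0,0,0,-0.0004,-0.0006,-0.0005,1],[0,0,0,-0.0004,-0.0006,-0.0006,1],[0,0,0,-0.0004,-0.0006,-0.0006,1]]}}

```text
t: 11.7
tcp_pos: [0.4994, -0.0332, 0.1472]
ee_rot: [1.356, 2.834, 0.0]
force: [-0.2, -1.2, -0.9]
width: 0.0118
```

>>> {"op": "send_rows", "data": {"increments": [[0,0,0,0,-0.0002,-0.0003,1],[0,0,0,0,-0.0002,-0.0003,1],[0,0,0,0,-0.0002,-0.0003,0.5],[0,0,0,0,-0.0002,-0.0003,0.2],[0,0,0,0,-0.0002,0.001,0.2]]}}

```text
t: 12.32
tcp_pos: [0.4993, -0.0335, 0.1481]
ee_rot: [-1.356, -2.834, 0.0]
force: [0.8, 0.5, -0.2]
width: 0.0343
```

>>> {"op": "send_rows", "data": {"increments": [[0,0,0,0,0,0.01,0.1],[0,0,0,0,0,0.05,0],[0,0,0,0,0,0.1,-0.2],[0,0,0,0,0,0.123,-0.4],[0,0,0,0,0,0.123,-1]]}}

```text
t: 12.95
tcp_pos: [0.5, -0.0336, 0.2736]
ee_rot: [1.355, 2.83, 0.002]
force: [0.7, -0.4, -0.4]
width: 0.0757
```

```bash
python3 look.py placed; python3 - <<'E'
from m import *
im,d,cm=load('placed'); P=cloud(cm,d); z=P[...,2]
n=np.hypot(P[...,0]-.4995,P[...,1]+.033)<.03
m=n&(z>.153)&(z<.165); cnt=max(cv2.findContours(m.astype(np.uint8),0,1)[0],key=len).reshape(-1,2)
print('knob',fitc(onz(cm,cnt,.159)),np.median(z[m]),m.sum())
m=n&(z>.136)&(z<.15); Q=P[m]; print('z',np.percentile(Q[:,2],[5,50,95]))
cnt=max(cv2.findContours((n&(z>.134)).astype(np.uint8),0,1)[0],key=len).reshape(-1,2); print('rim',fitc(onz(cm,cnt,.14)))
r=np.hypot(Q[:,0]-.4995,Q[:,1]+.033); k=(r<.017)&(r>.009); s=np.linalg.lstsq(np.c_[Q[k,:2]-[.4995,-.033],np.ones(k.sum())],Q[k,2],rcond=None)[0]; print('disc plane',s)
def top(im,cm,c,zz,R=.036,N=380):
    g=np.linspace(R,-R,N); X,Y=np.meshgrid(g,g,indexing='ij')
    uv=proj(cm,np.stack([c[0]+X,c[1]+Y,0*X+zz],-1)).reshape(N,N,2).astype(np.float32)
    return cv2.remap(im,uv,None,cv2.INTER_CUBIC)
c=[.4994,-.0334]
cv2.imwrite('pics/f.png',np.hstack([top(im,cm,c,.141),top(im,cm,c,.129)])[:,:,::-1])
E
```

```text
12.95 [ 0.5    -0.0336  0.2736] [1.3550e+00 2.8304e+00 2.2000e-03] [-0.07 -0.01  0.16  1.74 -0.    0.83]
knob (array([ 0.49886812, -0.03165402]), np.float64(0.0064817207538695725)) 0.15744186614815475 194
z [0.13769613 0.13925905 0.14200876]
rim (array([ 0.65107915, -0.22136414]), np.float64(0.09167237342821376))
disc plane [-0.00215951 -0.00976543  0.13978692]
```

View pics/f.png

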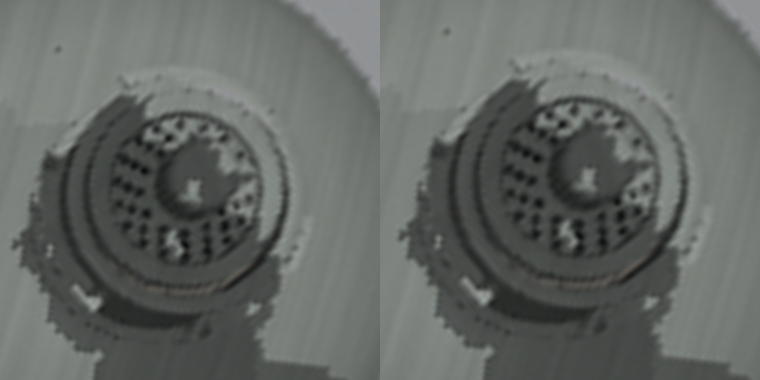

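The strainer lies in the mouth, centred and flat (plane slope under 0.01). Now I'll check clearance around the ring.

```bash
python3 - <<'E'
from m import *
im,d,cm=load('ring'); P=cloud(cm,d); z=P[...,2]
r=np.hypot(P[...,0]-.4315,P[...,1]+.3176); a=np.degrees(np.arctan2(P[...,1]+.3176,P[...,0]-.4315))
m=(z>.006)&(r>.036)&(r<.10)&(d>0)
h=np.floor(a[m]/15)*15
for b in np.unique(h): print(int(b),r[m][h==b].min().round(3),z[m][h==b].max().round(3),(h==b).sum())
E
```

```text
-135 0.097 0.017 39
-105 0.038 0.21 9
-90 0.036 0.247 1873
-75 0.036 0.263 5697
-60 0.036 0.264 2960
-45 0.036 0.251 8
75 0.036 0.265 2314
90 0.04 0.263 7889
105 0.044 0.257 3321
120 0.05 0.243 135
```

>>> {"op": "send_rows", "data": {"increments": [[0,0,0,-0.014,-0.055,0,-1],[0,0,0,-0.028,-0.11,0,-1],[0,0,0,-0.042,-0.165,-0.01,-1],[0,0,0,-0.056,-0.22,-0.03,-1],[0,0,0,-0.068,-0.275,-0.06,-1]]}}

```text
t: 13.62
tcp_pos: [0.4307, -0.3091, 0.2106]
ee_rot: [1.357, 2.833, 0.0]
force: [0.9, 0.8, 0.9]
width: 0.0852
```

>>> {"op": "send_rows", "data": {"increments": [[0,0,0,0,-0.009,-0.05,-1],[0,0,0,0,-0.009,-0.1,-1],[0,0,0,0,-0.009,-0.15,-1],[0,0,0,0,-0.009,-0.185,-1],[0,0,0,0,-0.009,-0.195,-1]]}}

```text
t: 14.25
tcp_pos: [0.4297, -0.3151, 0.0136]
ee_rot: [-1.354, -2.829, -0.002]
force: [-0.7, 1.1, 0.0]
width: 0.0851
```

>>> {"op": "send_rows", "data": {"increments": [[0,0,0,0,0,-0.008,-1],[0,0,0,0,0,-0.013,-1],[0,0,0,0,0,-0.016,-1],[0,0,0,0,0,-0.018,-0.9],[0,0,0,0,0,-0.018,-0.85]]}}

```text
t: 14.88
tcp_pos: [0.4317, -0.3165, -0.001]
ee_rot: [1.356, 2.833, -0.0]
force: [0.7, -0.1, -0.8]
width: 0.0788
```

>>> {"op": "send_rows", "data": {"increments": [[0,0,0,0,-0.001,-0.002,-0.8],[0,0,0,0,-0.001,-0.002,-0.6],[0,0,0,0,-0.001,-0.002,-0.4],[0,0,0,0,-0.001,-0.002,-0.3],[0,0,0,0,-0.001,-0.002,-0.3]], "squeeze": 20}}

```text
t: 15.5
tcp_pos: [0.4307, -0.3185, -0.0023]
ee_rot: [-1.358, -2.833, 0.005]
force: [-8.9, -2.2, 8.9]
width: 0.0629
```

>>> {"op": "send_rows", "data": {"increments": [[0,0,0,0,0,0,-0.75],[0,0,0,0,0,0,-0.85],[0,0,10,0,0,0,-0.85],[0,0,20,0,0,0,-0.85],[0,0,30,0,0,0,-0.85]]}}

```text
t: 16.12
tcp_pos: [0.4316, -0.3172, -0.0034]
ee_rot: [-0.568, -3.09, -0.001]
force: [0.2, 0.2, -0.2]
width: 0.0791
```

>>> {"op": "send_rows", "data": {"increments": [[0,0,10,0,0,0,-0.85],[0,0,11,0,0,0,-0.6],[0,0,11,0,0,0,-0.3],[0,0,11,0,0,0,-0.2],[0,0,11,0,0,0,-0.2]], "squeeze": 40}}

```text
t: 16.75
tcp_pos: [0.4318, -0.3184, -0.0023]
ee_rot: [0.285, 3.128, -0.004]
force: [-2.6, -2.7, 5.7]
width: 0.0623
```

>>> {"op": "send_rows", "data": {"increments": [[0,0,0,0,0,0.03,-0.2],[0,0,0,0,0,0.08,-0.2],[0,0,0,0,0,0.135,-0.2],[0,0,-10,0.008,0.04,0.175,-0.2],[0,0,-20,0.02,0.09,0.195,-0.2]]}}

```text
t: 17.38
tcp_pos: [0.452, -0.2272, 0.194]
ee_rot: [0.834, 3.026, -0.001]
force: [0.7, -0.2, -2.5]
width: 0.062
```

>>> {"op": "send_rows", "data": {"increments": [[0,0,-10,0.013,0.055,0,-0.2],[0,0,-20,0.026,0.11,0,-0.2],[0,0,-30,0.0385,0.16,0,-0.2],[0,0,-30,0.0477,0.1937,0,-0.2],[0,0,-30,0.0477,0.1937,0,-0.2]]}}

```text
t: 18.0
tcp_pos: [0.4995, -0.0314, 0.1914]
ee_rot: [-1.574, -2.718, -0.0]
force: [0.3, -1.1, -1.5]
width: 0.0621
```

```bash
python3 look.py rh; python3 - <<'E'
from h import *
c=[]
for n in ('scene','side'):
    i=vision.get_image(n)[0]
    u,v=proj(cam(n),[[.4993,-.0335,.165]])[0].astype(int); c.append(cv2.resize(i[v-30:v+35,u-35:u+35],(385,357),interpolation=2))
w=cv2.imread('pics/rh.png')[:,:,::-1]
w=cv2.resize(w,(476,357))[:, 60:-40]
cv2.imwrite('pics/g.png',np.hstack(c)[:,:,::-1]); o=sensors.get_obs(); print(o['width'],o['force'],o['torque'])
E
```

```text
18.0 [ 0.4995 -0.0314  0.1914] [-1.5743e+00 -2.7178e+00 -2.0000e-04] [-0.06 -0.04 -0.03  1.58  0.    0.99]
0.0621293094563272 [-0.05819081 -0.53953538 -1.67102098] [-0.02219211  0.00332695 -0.02668843]
```

View pics/g.png

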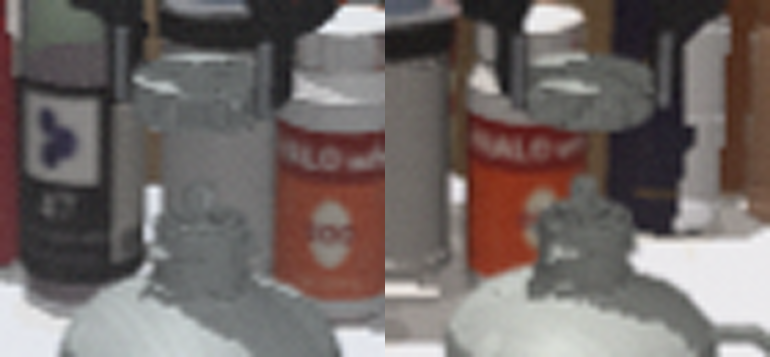

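The ring is held level over the neck, with its centre about (200,95) above the neck at 202 on the left, and (590,95) above 586 on the right. I'll check its offset from the wrist view.

```bash
python3 - <<'E'
from m import *
im,d,cm=load('rh'); P=cloud(cm,d); z=P[...,2]
c0=np.load('rh.npz')['tcp_pos'][:2]; zt=.2137
u,v=proj(cm,[[*c0,zt]])[0].astype(int); print(u,v)
m=(np.abs(z-.213)<.006)&(np.hypot(P[...,0]-c0[0],P[...,1]-c0[1])<.034)
print('ztop',np.median(z[m]),m.sum())
hole=cv2.morphologyEx((z<.19).astype(np.uint8),cv2.MORPH_OPEN,np.ones((3,3)))
n,l,s,ce=cv2.connectedComponentsWithStats(((~m)&(np.hypot(P[...,0]-c0[0],P[...,1]-c0[1])<.06)).astype(np.uint8))
cs,h=cv2.findContours(m.astype(np.uint8),cv2.RETR_CCOMP,cv2.CHAIN_APPROX_NONE)
for k,c in enumerate(cs):
    if len(c)>40: f=fitc(onz(cm,c.reshape(-1,2),zt)); print(len(c),'hole' if h[0][k][3]>=0 else 'outer',f[0].round(4),f[1].round(4),'rel',(f[0]-c0).round(4))
Q=P[m]; k=Q-Q.mean(0); print('plane',np.linalg.lstsq(np.c_[k[:,:2],np.ones(len(k))],k[:,2],rcond=None)[0][:2].round(3))
N=380;R=.036;g=np.linspace(R,-R,N); X,Y=np.meshgrid(g,g,indexing='ij')
uv=proj(cm,np.stack([c0[0]+X,c0[1]+Y,0*X+zt],-1)).reshape(N,N,2).astype(np.float32)
cv2.imwrite('pics/i.png',cv2.remap(im,uv,None,cv2.INTER_CUBIC)[:,:,::-1])
E
```

```text
254 274
ztop 0.2125679768640476 11752
472 outer [ 0.4983 -0.0284] 0.032 rel [-0.0011  0.003 ]
164 hole [ 0.4984 -0.0284] 0.0136 rel [-0.0011  0.0029]
plane [ 0.01  -0.007]
```

View pics/i.png

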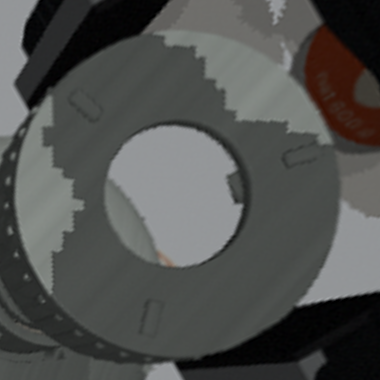

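>>> {"op": "send_rows", "data": {"increments": [[0,0,0,0.0012,-0.0022,-0.01,-0.2],[0,0,0,0.0012,-0.0022,-0.025,-0.2],[0,0,0,0.0012,-0.0022,-0.038,-0.2],[0,0,0,0.0012,-0.0022,-0.044,-0.2],[0,0,0,0.0012,-0.0022,-0.046,-0.2]]}}

```text
t: 18.77
tcp_pos: [0.5002, -0.036, 0.1453]
ee_rot: [-1.575, -2.718, 0.0]
force: [0.4, 0.2, -1.4]
width: 0.0622
```

>>> {"op": "send_rows", "data": {"increments": [[0,0,0,0,0,-0.0015,-0.2],[0,0,0,0,0,-0.003,-0.2],[0,0,0,0,0,-0.0045,-0.2],[0,0,0,0,0,-0.0055,-0.2],[0,0,0,0,0,-0.006,-0.2]]}}

```text
t: 19.4
tcp_pos: [0.5004, -0.0359, 0.1398]
ee_rot: [1.575, 2.719, 0.0]
force: [0.3, 0.4, -1.5]
width: 0.0622
```

>>> {"op": "send_rows", "data": {"increments": [[0,0,0,0,0,-0.001,-0.2],[0,0,0,0,0,-0.002,-0.2],[0,0,0,0,0,-0.003,-0.2],[0,0,0,0,0,-0.0035,-0.2],[0,0,0,0,0,-0.004,-0.2]]}}

```text
t: 20.02
tcp_pos: [0.5002, -0.0359, 0.1357]
ee_rot: [-1.574, -2.718, 0.0]
force: [-1.9, 2.2, -0.6]
width: 0.0618
```

>>> {"op": "send_rows", "data": {"increments": [[0,0,0,0,0,-0.0005,-0.2],[0,0,0,0,0,-0.001,-0.2],[0,0,0,0,0,-0.0015,-0.2],[0,0,0,0,0,-0.002,-0.2],[0,0,0,0,0,-0.002,-0.2]]}}

```text
t: 20.65
tcp_pos: [0.5003, -0.0359, 0.1336]
ee_rot: [-1.574, -2.718, 0.0]
force: [-3.3, 1.1, -0.7]
width: 0.0621
```

>>> {"op": "send_rows", "data": {"increments": [[0,0,0,-0.0003,0.0002,0,-0.2],[0,0,0,-0.0006,0.0003,-0.0005,-0.2],[0,0,0,-0.0006,0.0003,-0.001,-0.2],[0,0,0,-0.0006,0.0003,-0.0015,-0.2],[0,0,0,-0.0006,0.0003,-0.002,-0.2]]}}

```text
t: 21.28
tcp_pos: [0.4999, -0.0357, 0.1318]
ee_rot: [1.575, 2.718, 0.0]
force: [-0.3, 0.3, -1.4]
width: 0.0622
```

>>> {"op": "send_rows", "data": {"increments": [[0,0,0,0,0,-0.0005,-0.2],[0,0,0,0,0,-0.001,-0.2],[0,0,0,0,0,-0.0015,-0.2],[0,0,0,0,0,-0.002,-0.2],[0,0,0,0,0,-0.002,-0.2]]}}

```text
t: 21.9
tcp_pos: [0.4998, -0.0356, 0.1297]
ee_rot: [-1.575, -2.718, 0.0]
force: [-0.9, -0.1, -1.9]
width: 0.0619
```

>>> {"op": "send_rows", "data": {"increments": [[0,0,0,0,0,-0.0004,-0.2],[0,0,0,0,0,-0.0008,-0.2],[0,0,0,0,0,-0.0012,-0.2],[0,0,0,0,0,-0.0016,-0.2],[0,0,0,0,0,-0.002,-0.2]]}}

```text
t: 22.52
tcp_pos: [0.4998, -0.0356, 0.1278]
ee_rot: [-1.575, -2.718, -0.0]
force: [-1.2, -0.5, -1.9]
width: 0.0619
```

>>> {"op": "send_rows", "data": {"increments": [[0,0,0,0,0,-0.0004,-0.2],[0,0,0,0,0,-0.0008,-0.2],[0,0,0,0,0,-0.0011,-0.2],[0,0,0,0,0,-0.0014,-0.2],[0,0,0,0,0,-0.0015,-0.2]]}}

```text
t: 23.15
tcp_pos: [0.4998, -0.0356, 0.1263]
ee_rot: [-1.575, -2.718, 0.0]
force: [-1.4, 0.9, -1.2]
width: 0.0622
```

>>> {"op": "send_rows", "data": {"increments": [[0,0,0,0,0,-0.0004,-0.2],[0,0,0,0,0,-0.0008,-0.2],[0,0,0,0,0,-0.0011,-0.2],[0,0,0,0,0,-0.0014,-0.2],[0,0,0,0,0,-0.0015,-0.2]]}}

```text
t: 23.78
tcp_pos: [0.4998, -0.0356, 0.1248]
ee_rot: [-1.575, -2.718, -0.0]
force: [-0.3, 1.5, -1.3]
width: 0.0621
```

>>> {"op": "send_rows", "data": {"increments": [[0,0,0,0,0,-0.0003,-0.2],[0,0,0,0,0,-0.0006,-0.2],[0,0,0,0,0,-0.0008,-0.2],[0,0,0,0,0,-0.001,-0.2],[0,0,0,0,0,-0.001,-0.2]]}}

```text
t: 24.4
tcp_pos: [0.4998, -0.0356, 0.1238]
ee_rot: [-1.575, -2.718, -0.0]
force: [-1.2, 0.5, -1.0]
width: 0.0619
```

>>> {"op": "send_rows", "data": {"increments": [[0,0,0,0,0,-0.0003,-0.2],[0,0,0,0,0,-0.0005,-0.2],[0,0,0,0,0,-0.0007,-0.2],[0,0,0,0,0,-0.0008,-0.2],[0,0,0,0,0,-0.0008,-0.2]]}}

```text
t: 25.02
tcp_pos: [0.4998, -0.0356, 0.123]
ee_rot: [-1.575, -2.718, 0.0]
force: [-0.0, 1.4, -0.3]
width: 0.0617
```

>>> {"op": "send_rows", "data": {"increments": [[0,0,0,0,0,0,-0.6],[0,0,0,0,0,0,-0.8],[0,0,0,-0.0003,0.001,0,-0.8],[0,0,0,-0.0005,0.0021,0,-0.8],[0,0,0,-0.0005,0.0021,0,-0.8]]}}

```text
t: 25.65
tcp_pos: [0.4993, -0.0334, 0.123]
ee_rot: [1.574, 2.719, 0.0]
force: [-0.6, 0.3, -0.2]
width: 0.0766
```

```bash
python3 look.py on; python3 - <<'E'
from m import *
im,d,cm=load('on'); P=cloud(cm,d); z=P[...,2]
c0=np.load('on.npz')['tcp_pos'][:2]; zt=.1455
m=(np.abs(z-.1445)<.006)&(np.hypot(P[...,0]-c0[0],P[...,1]-c0[1])<.036)
print('ztop',np.median(z[m]),m.sum())
cs,h=cv2.findContours(m.astype(np.uint8),cv2.RETR_CCOMP,cv2.CHAIN_APPROX_NONE)
for k,c in enumerate(cs):
    if len(c)>40: f=fitc(onz(cm,c.reshape(-1,2),zt)); print(len(c),'hole' if h[0][k][3]>=0 else 'outer',f[0].round(4),f[1].round(4),'rel',(f[0]-c0).round(4))
Q=P[m]; k=Q-Q.mean(0); print('plane',np.linalg.lstsq(np.c_[k[:,:2],np.ones(len(k))],k[:,2],rcond=None)[0][:2].round(3))
E
```

```text
25.65 [ 0.4993 -0.0334  0.123 ] [1.5743 2.7186 0.    ] [-0.07 -0.05 -0.17  1.45 -0.    0.98]
ztop 0.14378265583645938 12018
397 outer [ 0.4982 -0.0318] 0.0312 rel [-0.0011  0.0016]
42 hole [ 0.507  -0.0273] 0.0023 rel [0.0076 0.0061]
125 hole [ 0.5024 -0.0376] 0.0088 rel [ 0.0031 -0.0041]
85 hole [ 0.5034 -0.0222] 0.0036 rel [0.0041 0.0113]
104 hole [ 0.4876 -0.0335] 0.0032 rel [-0.0117 -0.0001]
plane [ 0.005 -0.004]
```

>>> {"op": "send_rows", "data": {"increments": [[0,0,0,0,0,0,-0.6],[0,0,0,0,0,0,-0.4],[0,0,0,0,0,0,-0.2],[0,0,0,0,0,0,-0.2],[0,0,0,0,0,0,-0.2]], "squeeze": 40}}

```text
t: 26.32
tcp_pos: [0.4994, -0.0335, 0.1232]
ee_rot: [1.574, 2.718, 0.0]
force: [-2.0, 0.9, 4.2]
width: 0.0619
```

>>> {"op": "send_rows", "data": {"increments": [[0,0,-4,0,0,0,-0.2],[0,0,-8,0,0,0,-0.2],[0,0,-12,0,0,0,-0.2],[0,0,-16,0,0,0,-0.2],[0,0,-18,0,0,-0.0001,-0.2]]}}

```text
t: 26.95
tcp_pos: [0.4995, -0.0336, 0.1231]
ee_rot: [1.982, 2.437, 0.0]
force: [-1.5, -0.7, 4.5]
width: 0.0622
```

```bash
cat > st.py <<'E'
from h import *
o=sensors.get_obs(); R=Ro.from_rotvec(o['ee_rot']).as_matrix()
print(o['t'],o['tcp_pos'].round(4),'yaw',np.degrees(np.arctan2(R[1,0],R[0,0])).round(1),o['force'].round(1),o['torque'].round(3),o['joint_torque'][5].round(3),o['width'].round(4))
E
python3 st.py
```

```text
Traceback (most recent call last):
  File "st.py", line 3, in <module>
    print(o['t'],o['tcp_pos'].round(4),'yaw',np.degrees(np.arctan2(R[1,0],R[0,0])).round(1),o['force'].round(1),o['torque'].round(3),o['joint_torque'][5].round(3),o['width'].round(4))
                                                                                                                                                                   ^^^^^^^^^^^^^^^^
AttributeError: 'float' object has no attribute 'round'
```

>>> {"op": "send_rows", "data": {"increments": [[0,0,-4,0,0,-0.0001,-0.2],[0,0,-8,0,0,-0.0002,-0.2],[0,0,-12,0,0,-0.0003,-0.2],[0,0,-16,0,0,-0.0004,-0.2],[0,0,-18,0,0,-0.0005,-0.2]]}}

```text
t: 27.58
tcp_pos: [0.4997, -0.0337, 0.1229]
ee_rot: [2.338, 2.097, 0.001]
force: [0.5, -0.9, 5.6]
width: 0.0621
```

```bash
sed -i "s/o\['width'\].round(4)/round(o['width'],4)/" st.py; python3 st.py
```

```text
27.575 [ 0.4997 -0.0337  0.1229] yaw 83.8 [ 0.5 -0.9  5.6] [-0.054  0.121  0.072] -0.189 0.0621
```

>>> {"op": "send_rows", "data": {"increments": [[0,0,-4,0,0,-0.0001,-0.2],[0,0,-8,0,0,-0.0002,-0.2],[0,0,-12,0,0,-0.0003,-0.2],[0,0,-16,0,0,-0.0004,-0.2],[0,0,-18,0,0,-0.0005,-0.2]]}}

```text
t: 28.2
tcp_pos: [0.4999, -0.0337, 0.1227]
ee_rot: [2.637, 1.705, 0.002]
force: [-0.7, -0.6, 8.0]
width: 0.0621
```

```bash
python3 st.py
```

```text
28.2 [ 0.4999 -0.0337  0.1227] yaw 65.8 [-0.7 -0.6  8. ] [-0.075  0.15   0.043] -0.18 0.0621
```

```bash
python3 look.py tw; python3 - <<'E'
from m import *
o=[]
for n in ('on','tw'):
    im,d,cm=load(n); c0=[.4993,-.0335]; zt=.1455
    N=380;R=.036;g=np.linspace(R,-R,N); X,Y=np.meshgrid(g,g,indexing='ij')
    uv=proj(cm,np.stack([c0[0]+X,c0[1]+Y,0*X+zt],-1)).reshape(N,N,2).astype(np.float32)
    o.append(cv2.remap(im,uv,None,cv2.INTER_CUBIC))
    P=cloud(cm,d); m=(np.abs(P[...,2]-.1435)<.004)&(np.hypot(P[...,0]-.4993,P[...,1]+.0335)<.03); print(n,np.median(P[m][:,2]))
cv2.imwrite('pics/j.png',np.hstack(o)[:,:,::-1])
E
```

```text
28.2 [ 0.4999 -0.0337  0.1227] [2.6372e+00 1.7050e+00 2.0000e-03] [-0.07 -0.05 -0.17  1.45 -0.    1.93]
on 0.14382414840836374
tw 0.1429736380104761
```

View pics/j.png

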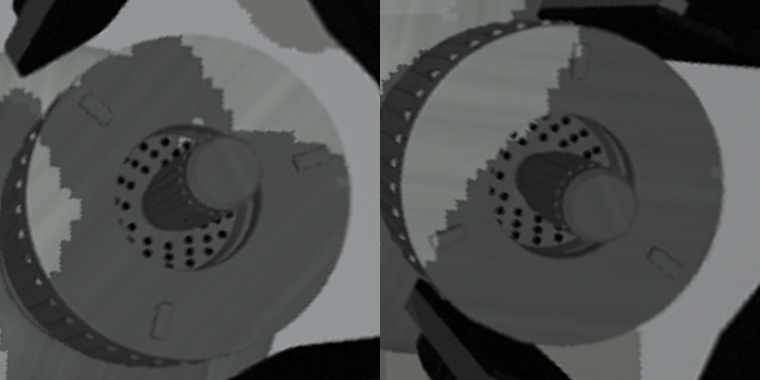

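The ring marks went from 47° to -7° (mod 120) and its top sank about 0.85 mm, so the ring turns with the fingers and the threads are engaged. I'll keep turning.

>>> {"op": "send_rows", "data": {"increments": [[0,0,-4,0,0,0,-0.2],[0,0,-8,0,0,-0.0001,-0.2],[0,0,-12,0,0,-0.0001,-0.2],[0,0,-16,0,0,-0.0002,-0.2],[0,0,-18,0,0,-0.0002,-0.2]]}}

```text
t: 28.88
tcp_pos: [0.4999, -0.0336, 0.1225]
ee_rot: [2.872, 1.272, 0.002]
force: [-0.6, 0.6, 8.2]
width: 0.062
```

```bash
python3 st.py
```

```text
28.875 [ 0.4999 -0.0336  0.1225] yaw 47.8 [-0.6  0.6  8.2] [0.058 0.177 0.07 ] -0.139 0.062
```

>>> {"op": "send_rows", "data": {"increments": [[0,0,-2,0,0,0,-0.2],[0,0,-4,0,0,0,-0.2],[0,0,-6,0,0,0,-0.2],[0,0,-7,0,0,0,-0.2],[0,0,-8,0,0,0,-0.2]]}}

```text
t: 29.5
tcp_pos: [0.4998, -0.0335, 0.1224]
ee_rot: [2.953, 1.07, 0.002]
force: [-0.9, 0.2, 6.5]
width: 0.0623
```

```bash
python3 st.py
```

```text
29.5 [ 0.4998 -0.0335  0.1224] yaw 39.8 [-0.9  0.2  6.5] [0.151 0.118 0.122] -0.125 0.0623
```

>>> {"op": "send_rows", "data": {"increments": [[0,0,-1,0,0,0,-0.2],[0,0,-2,0,0,0,-0.2],[0,0,-3,0,0,0,-0.2],[0,0,-4,0,0,0,-0.2],[0,0,-4,0,0,0,-0.2]]}}

```text
t: 30.12
tcp_pos: [0.4998, -0.0335, 0.1224]
ee_rot: [2.989, 0.967, 0.002]
force: [0.9, -0.1, 7.5]
width: 0.0622
```

```bash
python3 st.py
```

```text
30.125 [ 0.4998 -0.0335  0.1224] yaw 35.9 [ 0.9 -0.1  7.5] [0.248 0.165 0.014] 0.129 0.0622
```

>>> {"op": "send_rows", "data": {"increments": [[0,0,-1,0,0,0,-0.2],[0,0,-1.5,0,0,0,-0.2],[0,0,-2,0,0,0,-0.2],[0,0,-2.5,0,0,0,-0.2],[0,0,-3,0,0,0,-0.2]]}}

```text
t: 30.75
tcp_pos: [0.4998, -0.0334, 0.1224]
ee_rot: [3.012, 0.89, 0.002]
force: [-0.6, 0.5, 7.4]
width: 0.0621
```

```bash
python3 st.py
```

```text
30.75 [ 0.4998 -0.0334  0.1224] yaw 32.9 [-0.6  0.5  7.4] [0.073 0.143 0.966] 0.891 0.0621
```

Torque rose steeply to about 0.97 N m, so the ring is at the stop and pressed harder than wanted. I'll back off straight away and release.

>>> {"op": "send_rows", "data": {"increments": [[0,0,2.5,0,0,0,-0.2],[0,0,2.5,0,0,0,-0.2],[0,0,2.5,0,0,0,-0.2],[0,0,2.5,0,0,0,-0.2],[0,0,2.5,0,0,0,-0.2]]}}

```text
t: 31.38
tcp_pos: [0.4998, -0.0335, 0.1224]
ee_rot: [2.993, 0.954, 0.002]
force: [0.2, 0.9, 7.5]
width: 0.0623
```

```bash
python3 st.py
```

```text
31.375 [ 0.4998 -0.0335  0.1224] yaw 35.4 [0.2 0.9 7.5] [0.158 0.093 0.108] 0.112 0.0623
```

>>> {"op": "send_rows", "data": {"increments": [[0,0,-0.5,0,0,0,-0.2],[0,0,-1,0,0,0,-0.2],[0,0,-1,0,0,0,-0.2],[0,0,-1,0,0,0,-0.2],[0,0,-1,0,0,0,-0.2]]}}

```text
t: 32.0
tcp_pos: [0.4999, -0.0335, 0.1224]
ee_rot: [3.001, 0.929, 0.002]
force: [-0.4, 0.8, 7.8]
width: 0.0622
```

```bash
python3 st.py
```

```text
32.0 [ 0.4999 -0.0335  0.1224] yaw 34.4 [-0.4  0.8  7.8] [0.172 0.145 0.359] 0.336 0.0622
```

0.36 N m is firm and at the stop. I'll ease off, release and rise.

>>> {"op": "send_rows", "data": {"increments": [[0,0,0.8,0,0,0,-0.2],[0,0,0.8,0,0,0,-0.5],[0,0,0.8,0,0,0,-0.8],[0,0,0.8,0,0,0,-1],[0,0,0.8,0,0,0,-1]]}}

```text
t: 32.62
tcp_pos: [0.4992, -0.0335, 0.1215]
ee_rot: [-2.995, -0.948, 0.001]
force: [0.0, 0.3, 0.2]
width: 0.0851
```

>>> {"op": "send_rows", "data": {"increments": [[0,0,0,0,0,0.01,-1],[0,0,0,0,0,0.04,-1],[0,0,0,0,0,0.09,-1],[0,0,0,0,0,0.14,-1],[0,0,0,0,0,0.15,-1]]}}

```text
t: 33.25
tcp_pos: [0.5002, -0.0336, 0.2759]
ee_rot: [2.993, 0.948, 0.008]
force: [-0.2, -0.7, -0.3]
width: 0.0855
```

>>> {"op": "send_rows", "data": {"increments": [[0,0,0,0,0,0,-1],[0,0,0,0,0,0,-1],[0,0,0,0,0,0,-1],[0,0,0,0,0,0,-1],[0,0,0,0,0,0,-1]]}}

```text
t: 33.88
tcp_pos: [0.4992, -0.0335, 0.2714]
ee_rot: [-2.995, -0.948, 0.001]
force: [-0.1, -0.7, 0.7]
width: 0.0856
```

```bash
python3 look.py end; python3 st.py; python3 - <<'E'
from m import *
im,d,cm=load('end'); P=cloud(cm,d); z=P[...,2]
m=(np.abs(z-.143)<.006)&(np.hypot(P[...,0]-.4993,P[...,1]+.0335)<.036)
k=m&(np.hypot(P[...,0]-.4993,P[...,1]+.0335)>.017); Q=P[k]; print('flange z',np.median(Q[:,2]),'plane',np.linalg.lstsq(np.c_[Q[:,:2]-Q[:,:2].mean(0),np.ones(len(Q))],Q[:,2],rcond=None)[0][:2].round(3))
c=max(cv2.findContours(m.astype(np.uint8),0,1)[0],key=len).reshape(-1,2); print('ring',fitc(onz(cm,c,.144)))
k=(np.hypot(P[...,0]-.4993,P[...,1]+.0335)<.012)&(z>.15); print('knob top z',np.median(z[k]))
for n in ('scene','side'):
    i=vision.get_image(n)[0]; o=np.load(n+'.npz')['im']
    u,v=proj(cam(n),[[.4993,-.0335,.07]])[0].astype(int)
    s=np.s_[v-10:v+45,u-50:u+50]; g=lambda x:np.float32(cv2.cvtColor(x,cv2.COLOR_RGB2GRAY)[s])
    print(n,'jug shift px',cv2.phaseCorrelate(g(o),g(i),cv2.createHanningWindow((100,55),cv2.CV_32F)))
N=400;R=.045;g=np.linspace(R,-R,N); X,Y=np.meshgrid(g,g,indexing='ij')
uv=proj(cm,np.stack([.4993+X,-.0335+Y,0*X+.144],-1)).reshape(N,N,2).astype(np.float32)
s=cv2.resize(i[150:230,210:310],(500,400),interpolation=2)
cv2.imwrite('pics/k.png',np.hstack([s[:,:390],cv2.remap(im,uv,None,cv2.INTER_CUBIC)])[:,:,::-1])
E
```

```text
33.875 [ 0.4992 -0.0335  0.2714] [-2.9949e+00 -9.4830e-01  7.0000e-04] [-0.07 -0.01  0.15  1.74 -0.    2.46]
33.925 [ 0.4993 -0.0335  0.2715] yaw 35.1 [-0.7 -0.1  0. ] [ 0.045  0.033 -0.008] 0.0 0.0855
flange z 0.14282857660653908 plane [-0.003 -0.005]
ring (array([ 0.49955389, -0.03280022]), np.float64(0.031199952027493424))
knob top z 0.34935160026776524
scene jug shift px ((-0.3176051472210162, -0.15688644544662367), 0.8502570145924886)
side jug shift px ((0.033093967026879056, -0.021138046997165816), 0.8691733865737915)
```

View pics/k.png

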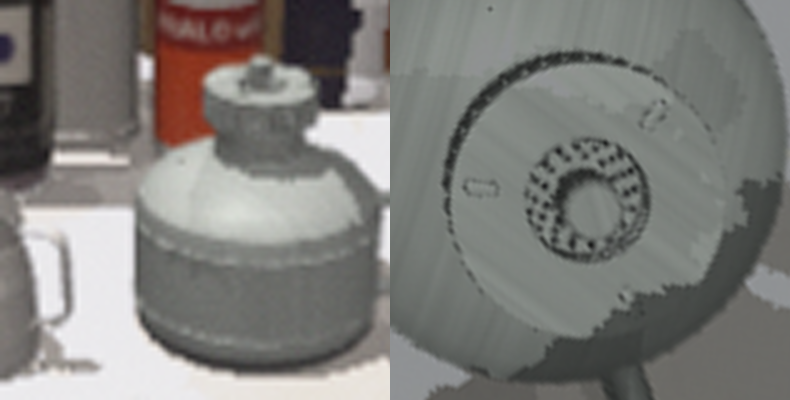

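The ring sits level on the neck, with the knob through its hole at (593,205). The marks at (480,187) and (655,115) put the lugs at about -36°, the predicted stop, and the jug has not shifted. Handing in.

```bash
python3 -c "
from station import job; print(job.job_done())"
```

```text
the job is handed in; nothing more can be done
None
```

The jug is closed and handed in: the strainer is on its seal and the ring is screwed to its stop. One thing did not go to plan: **torque overshoot.** At the stop the wrist read about 0.97 N m for a moment, above your 0.8 "forced" mark and close to the 1 N m at which the jug can slip. I backed off at once and re-seated the ring at 0.36 N m before letting go.

- **Strainer:** I gripped it twice at right angles to centre it and lowered it into the mouth with light forces. Once released, it measured flat, with a slope under 0.01.
- **Ring:** I lined its lugs up with the gap in the threads seen in the wrist picture, so it dropped in without any search. I re-gripped it on the neck axis and turned it about 85° clockwise.
- **Final check of the ring:**
  - It is level, with a slope of 0.005 or less, and within about 1 mm of the neck axis.
  - Its underside is about 16 mm below the rim, after correcting for roughly 1 mm of depth bias.
  - Its marks put the lugs at the predicted stop angle.
- **Final check of the jug:** it shifted 0.3 px or less in both fixed views. The gripper was open and clear, with 34 s on the clock.
- **Checks that failed or are missing:** the final knob-height reading came out at 0.35 m, a bad mask. The strainer's depth and the clamp force under the ring were therefore not measured directly, only inferred from the ring's height and angle. I did not re-measure the other objects.

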